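Switch off and pop the battery hatch

TASK

Get the battery module ready for new cells using fingertip presses only: first press the raised end of its rocker switch fully down to switch it off, then press the free edge of its hatch in once so that the push-push latch lets go, and let the hatch pop up and stay open. Do not push the hatch back down once it has popped. Keep the other module's hatch shut, and do not lift or shift any of the loose things around.

Things in the scene. Friction and masses are not known exactly. Their poses are not given: they have to be found in the camera images.
- battery_module: grey instrument case fixed to the desk, 170 (x) x 110 (y) x 60 mm (z), with the wide hatch (84 mm) and a black rocker switch in its top. Origin: centre of its underside; its x axis points from the rocker (front, robot side) to the hatch hinge (back), z up. The case's top is 60 mm above its origin. It may stand on either side of the fuse module and is turned up to 0.3 rad
- fuse_module: grey case of the same size with the same axes, with a narrow hatch (40 mm wide) and two round black caps 26 mm wide, 10 mm high, in place of the rocker. Not part of the job
- rocker (a joint): angle of the battery module's rocker switch (rad): 0 = on (its end nearer the hatch stands up), 0.35 = off (that end pressed down level, its other end up). Friction holds it wherever it is left; about 2 N on the raised end moves it
- rocker_raised_end (a point): point to press on the rocker: top face of its half nearer the hatch, 17 mm from the pivot. Rocker: black, 50 mm along the module's x, 28 mm wide, pivot along the module's y, 52 mm in front of the module's centre, 62 mm up. This point goes from about 72 mm above the desk down to 66 mm at the hard stop when off; all beside it is lower but the hatch (68 mm), which begins 35 mm away along the module's x
- battery_hatch (a joint): angle of the battery module's hatch (rad): 0 = shut, latched; negative = pressed in, hard stop at -0.085; positive = open, stop at 0.75. Pressed beyond about -0.065 (4 mm at the press point) and let go, it is released and a spring lifts it to 0.75 in about 1 s and keeps it there. Pushed down from open past 0 and let go, it latches again. Pressing takes about 3 to 5 N; firm stop 5 mm down
- battery_hatch_press (a point): point to press on the battery hatch: middle of its top face, on four small ribs, 12 mm from the free edge and 61 mm from the hinge. The hatch is a grey plate 73 mm long along the module's x, 84 mm wide, 6 mm thick, hinged at its back edge; shut, its top is 68 mm above the desk. It springs up as the finger goes up, its free edge towards the back and up to about 50 mm higher
- fuse_hatch (a joint): angle of the fuse module's hatch (rad), working like the battery hatch; it must stay shut (0)
- new_cell_a: fresh AA cell with green sleeve, 14 mm thick, 50 mm long, lying; loose, leave alone. Origin: centre of its underside
- new_cell_b: fresh AA cell with yellow sleeve, 14 mm thick, 50 mm long, lying; loose, leave alone. Origin: centre of its underside
- brass_weight_large: knobbed brass weight, 26 mm wide, 30 mm tall, on the desk behind the battery module; loose, leave alone. Origin: centre of its underside
- brass_weight_small: knobbed brass weight, 19 mm wide, 23 mm tall, on the desk behind the fuse module; loose, leave alone. Origin: centre of its underside
- petri_dish: covered glass dish 63 mm wide, 16 mm tall; loose, leave alone. Origin: centre of its underside
- screwdriver: screwdriver with orange handle, 168 mm long; loose, leave alone. Origin: centre of its underside
- timer: small white kitchen-style timer with three buttons, 62x66x20 mm; loose, leave alone. Origin: centre of its underside
- reagent_bottle: brown bottle with black cap, 48 mm wide, 93 mm tall; loose, leave alone. Origin: centre of its underside

How it is judged:
By the outcome, as a careful person would: the job done as asked, in the order asked, and still so for the second after the job is handed in, with the robot touching nothing.
It also fails if it takes over 45 s, if anything falls off the work surface, if the arm or the gripper's body presses on something with over 40 N, if the wrist force passes 120 N, or if a joint passes its speed limit or range.

ROBOT

A 6-joint arm with a two-finger parallel gripper is mounted at the origin on a cart in front of the work surface, level with it; the furniture and walls round the work are solid. World frame = base frame: x ahead of the robot, y to its left, z up, the work surface at z = 0. Lengths are in m, angles in rad, forces in N, time in s.
With the tool pointing down it reaches from about 0.35 to 0.975 m from the base axis. Payload 4.9 kg.
Tool frame: the origin (TCP) lies at the very end of the fingers, on their centre line; the grasp point (between the pads) lies ctrl.grip_point_offset behind it (ctrl.grip_point_offset is the distance from the TCP to the grasp point, in m); z points along the fingers, y is the direction in which the jaws open and shut (so a half turn about z gives the same grasp; the last joint's range is limited). The gripper opens to 85 mm and grips with 20 to 120 N. Pads are 22 mm wide; open, the fingers measure 114 mm over their backs; the gripper's body (76 mm by 85 mm) begins 54 mm behind the grasp point. The pads swing forward as they close: fully open they stand 13 mm farther back than shut.
Start: joints at [-1.412, 0.053, 1.613, -0, 1.476, -0.119], TCP at [0.171, -0.601, 0.231] pointing down, gripper open.
Joint ranges: [-3.01, 3.01], [-1.01, 2.22], [0.06, 2.58], [-1.02, 4.17], [0.09, 2.62], [-3.14, 3.14]. Speed limits (rad/s): [2.57, 2.57, 3.14, 3.14, 3.14, 3.14].

INTERFACE

Orientations are given as a rotation vector (axis times angle).
In Python, from station import ctrl gives the robot as it stands. The module is installed in compiled form; this text tells all that it offers.
- The arm moves only by the shell command python3 -m creep 'ROWS' [FORCE]. ROWS is JSON, a list of rows, each a list of 5 numbers: the closure in counts, from 0 (fully open) to 255 (shut), then the shift along the tool's x, y, z in mm, then the turn about the tool's z in rad. A call has 1 to 12 rows; each row is the pose to reach, as a shift and turn from the pose commanded when the call began, along the tool's axes at that moment; what a row does not reach only later rows make up. A row lasts 1/12 s, in which the tool goes at most 41.7 mm and 7.16 degrees, less where a joint would pass 70% of its speed; a pose out of reach is approached as far as the arm can. A call with a gripper value outside its range is refused whole. The fingers move at their own pace and stop on an object; FORCE is the grip in N (left out, the last holds). Time passes only in rows, so rows that repeat a pose let the fingers close. It gives the time, the measured TCP pose, the force and the opening at its end, in the units of the state.
- ctrl.get_obs(): the state, without advancing time (a new reading comes with each control period).
- ctrl.get_image(name): name is "scene" or "top"; returns the picture (480x640x3 uint8, red, green, blue); there is no depth.
- ctrl.calibration(name): a dict with "fx", "fy", "cx", "cy" (pixels), "R" (3x3) and "t" (3): a world point X has camera coordinates R X + t. Camera axes: x right, y down, z forward; pixel columns grow to the right and rows downward; lengths in m; the calibration is good to about 2 mm. A picture is of the moment at which its call begins. calibration takes no time and is no camera call.
- ctrl.finish_job(): hands the job in, once; it reports no verdict.
Trained networks look in the newest picture that a camera, given by its name, has taken for a name from the list of things; names that differ only in an ending like _2 or _b are one class to them, and where a whole thing is asked for, a point or a joint stands for the part that bears it (a point fixed in the world has none). Each returns a list of dicts, best first, with "conf" (0 to 1); they miss things now and then, are a little off and sometimes report something else, mostly with a low value. They report only what shows in the picture. A call takes as long as a camera call.
- ctrl.boxes_of(camera, label): "rect" ([left, top, width, height] in pixels, round what is visible of it).
- ctrl.outline_of(camera, label): "mask" (480x640 bool, what is visible of it) and "rect" ([left, top, width, height] in pixels, round what is visible of it).
The state is a dict: "t": time; "q": joint angles; "dq": joint speeds; "effort": joint torques, N m; "tool_pos": TCP position; "tool_rot": TCP orientation; "contact_force": force on the tool from outside, world axes, zero at the start; "wrist_torque": the same for the moment, N m; "opening": finger opening in m.
Only numpy, scipy, OpenCV 4.12 (cv2) and the standard library are available. Lean on these libraries where they do the work, as an engineer would, in place of code of your own. Each camera call takes 0.05 s, during which the arm holds its last target. There are 200 camera calls.

## Working session

There is one attempt and no reset: what is moved stays moved. The work goes in short steps, Python scripts to look and compute and a shell command to move; the robot and the scene stay as the last step left them, time stands still between calls to the robot, and variables do not carry over. Pictures are saved under pics/ and viewed, about 8 in all and at most 12, crops included, and the job is handed in when it is done.

```bash
mkdir -p pics; python3 - <<'E'
from station import ctrl
import cv2,numpy as np
for n in("scene","top"):
    cv2.imwrite(f"pics/{n}0.png",ctrl.get_image(n)[:,:,::-1])
    c=ctrl.calibration(n);print(n,c["fx"],c["cx"],c["cy"],np.round(c["R"],3).tolist(),np.round(c["t"],3))
    for l in("battery_module","rocker","battery_hatch"):
        print(l,[(round(d["conf"],2),d["rect"]) for d in ctrl.boxes_of(n,l)][:3])
o=ctrl.get_obs();print(o["tool_pos"],o["tool_rot"],o["opening"],o["t"],ctrl.grip_point_offset)
E
```

```text
scene 546.5517641898042 329.02447933700626 236.6568724539473 [[0.441, -0.897, 0.012], [-0.407, -0.212, -0.889], [0.8, 0.387, -0.459]] [-0.322  0.267  1.085]
battery_module [(0.69, [154.5, 209.8, 17.0, 9.7])]
rocker []
battery_hatch []
top 445.4000321838935 319.5252850214863 246.99365714565104 [[0.014, -1.0, 0.019], [-0.99, -0.017, -0.143], [0.143, -0.017, -0.99]] [-0.109  0.545  1.268]
battery_module [(0.88, [126.1, 215.4, 46.4, 61.7]), (0.63, [376.9, 304.0, 26.5, 8.7])]
rocker [(0.58, [148.7, 255.7, 0.1, 16.3])]
battery_hatch [(0.67, [134.9, 218.5, 29.6, 29.5])]
[ 0.1713994  -0.60092757  0.23112447] [-3.11101632e+00 -4.34997319e-01 -4.17974789e-05] 0.08548537041150632 0.4 0.0187
```

View pics/top0.png

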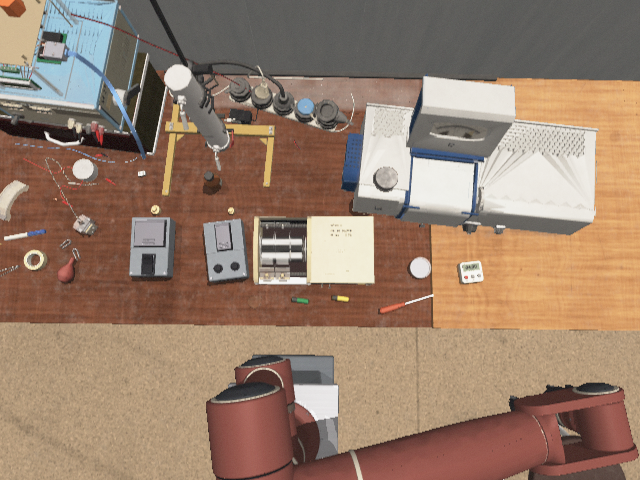

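View pics/scene0.png

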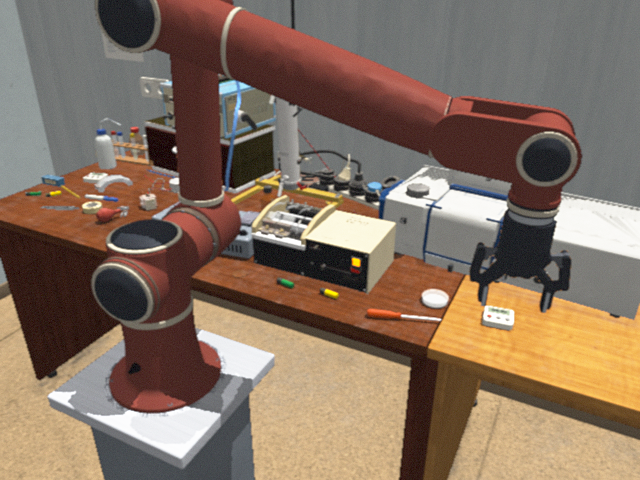

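Top view: the battery module, with its wide hatch, is at about (152,248) and its rocker at about (148,265). The fuse module is at about (225,252). In the scene view the arm hides the battery module. Next I measure it in the top image.

```bash
cat >h.py <<'E'
from station import ctrl
import cv2,numpy as np
def ray(cam,u,v,z):
    c=ctrl.calibration(cam);R=np.array(c["R"]);t=np.array(c["t"])
    d=R.T@np.array([(u-c["cx"])/c["fx"],(v-c["cy"])/c["fy"],1]);o=-R.T@t
    return o+d*(z-o[2])/d[2]
def pix(cam,X):
    c=ctrl.calibration(cam);p=np.array(c["R"])@X+np.array(c["t"])
    return p[0]/p[2]*c["fx"]+c["cx"],p[1]/p[2]*c["fy"]+c["cy"]
E
python3 - <<'E'
from h import *
im=ctrl.get_image("top")
for l,z in(("battery_module",.06),("battery_hatch",.068),("rocker",.066)):
    for d in ctrl.outline_of("top",l)[:2]:
        m=d["mask"].astype(np.uint8);cs,_=cv2.findContours(m,0,2)
        if not cs: continue
        k=max(cs,key=len)
        W=np.array([ray("top",*p[0],z)[:2] for p in k],np.float32)
        print(l,round(d["conf"],2),d["rect"],m.sum(),cv2.minAreaRect(W),W.mean(0))
x0,y0=115,200
c=cv2.resize(im[y0:y0+90,x0:x0+145],None,fx=5.5,fy=5.5,interpolation=cv2.INTER_CUBIC)
cv2.imwrite("pics/crop1.png",c[:,:,::-1])
E
```

```text
battery_module 0.75 [127.4, 215.3, 45.3, 61.0] 2527 ((0.5373401045799255, 0.381586492061615), (0.17213237285614014, 0.12432834506034851), 1.456912636756897) [0.54670805 0.37959018]
battery_hatch 0.58 [134.6, 216.8, 29.4, 29.5] 806 ((0.5759598612785339, 0.3910777270793915), (0.0785636231303215, 0.08584762364625931), 1.0422548055648804) [0.5724774  0.40596354]
rocker 0.46 [148.9, 251.6, 1.7, 21.3] 208 ((0.48820507526397705, 0.3883782923221588), (0.05263582989573479, 0.03107260912656784), 3.8499083518981934) [0.487376   0.39211464]
```

View pics/crop1.png

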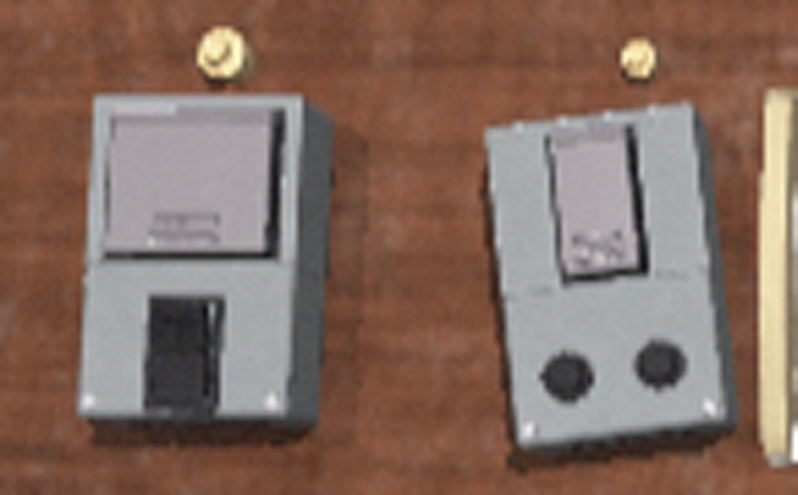

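The crop shows the battery module's top face with corners at crop pixels (95,95), (303,97), (292,417) and (80,413). The hatch ribs are near (186,230) and the rocker near (183,353).

```bash
python3 - <<'E'
from h import *
f=lambda P,z:np.array([ray("top",115+(u+.5)/5.5-.5,200+(v+.5)/5.5-.5,z)[:2] for u,v in P])
T=f([(95,95),(303,97),(292,417),(80,413)],.06)
H=f([(110,113),(277,110),(272,255),(103,250)],.068)
K=f([(150,297),(222,300),(215,412),(146,405)],.066)
for n,P in(("case",T),("hatch",H),("rock",K)):
    a=(P[0]+P[1])/2;b=(P[2]+P[3])/2;d=a-b
    print(n,P.mean(0).round(4),"len",np.linalg.norm(d).round(4),"w",np.linalg.norm(P[0]-P[1]).round(4),"yaw",np.arctan2(d[1],d[0]).round(4), "yaw2",np.arctan2(*(P[0]-P[1])[::-1])-np.pi/2)
print("ribs",f([(186,230)],.068))
from scipy.spatial.transform import Rotation as Ro
o=ctrl.get_obs();print(Ro.from_rotvec(o["tool_rot"]).as_matrix().round(3).tolist(),o["tool_pos"],o["t"])
E
```

```text
case [0.5386 0.3879] len 0.1683 w 0.1089 yaw 0.0283 yaw2 0.008402873336483818
hatch [0.5755 0.3887] len 0.0746 w 0.0867 yaw 0.0267 yaw2 0.03661178289659528
rock [0.4859 0.387 ] len 0.0571 w 0.0372 yaw 0.0194 yaw2 -0.025543392678870402
ribs [[0.54998942 0.38930484]]
[[0.962, 0.274, 0.0], [0.274, -0.962, -0.0], [0.0, 0.0, -1.0]] [ 0.17140677 -0.60102916  0.23134856] 0.6
```

```bash
python3 -m creep '[[255,363,-366,0,0.253],[255,363,-366,0,0.253],[255,363,-366,0,0.253],[255,363,-366,0,0.253],[255,363,-366,0,0.253],[255,363,-366,0,0.253],[255,363,-366,0,0.253],[255,363,-366,0,0.253],[255,363,-366,0,0.253],[255,363,-366,0,0.253],[255,363,-366,0,0.253],[255,363,-366,0,0.253]]' 20; cat > d.py <<'E'
import sys
from h import *
from scipy.spatial.transform import Rotation as Ro
o=ctrl.get_obs();M=Ro.from_rotvec(o["tool_rot"]).as_matrix()
p=np.array([float(a) for a in sys.argv[1:4]])
print("t",o["t"],"pos",o["tool_pos"].round(4) if hasattr(o["tool_pos"],"round") else o["tool_pos"],"open",o["opening"],"F",np.round(o["contact_force"],1))
print("shift mm",(M.T@(p-o["tool_pos"])*1e3).round(1),"yaw",np.arctan2(M[1,0],M[0,0]).round(3),"M",M.round(3).tolist())
E
python3 d.py .495 .387 .15
```

```text
t: 1.6
tool_pos: [0.4132, -0.1612, 0.2318]
tool_rot: [3.141, 0.038, 0.002]
contact_force: [0.5, -0.6, -1.7]
opening: -0.0002
t 1.6 pos [ 0.4132 -0.1612  0.2318] open -0.000214332163173892 F [ 0.5 -0.6 -1.7]
shift mm [  95.1 -546.1   81.5] yaw 0.024 M [[1.0, 0.024, 0.001], [0.024, -1.0, -0.001], [0.001, 0.001, -1.0]]
```

```bash
python3 -m creep '[[255,95,-490,0,0],[255,95,-490,0,0],[255,95,-490,0,0],[255,95,-490,0,0],[255,95,-490,0,0],[255,95,-490,0,0],[255,95,-490,0,0],[255,95,-490,0,0],[255,95,-490,0,0],[255,95,-490,0,0],[255,95,-490,0,0],[255,95,-490,0,0]]'; python3 d.py .505 .387 .12
```

```text
t: 2.6
tool_pos: [0.4953, 0.3315, 0.2314]
tool_rot: [-3.141, -0.04, -0.001]
contact_force: [0.1, -0.4, -0.1]
opening: -0.0002
t 2.6 pos [0.4953 0.3315 0.2314] open -0.00016802325501825386 F [ 0.1 -0.4 -0.1]
shift mm [ 11.  -55.2 111.4] yaw 0.025 M [[1.0, 0.025, 0.001], [0.025, -1.0, 0.0], [0.001, -0.0, -1.0]]
```

```bash
python3 - <<'E'
from h import *
im=ctrl.get_image("top")[160:310,60:260]
s=ctrl.get_image("scene")[150:300,60:260]
cv2.imwrite("pics/c2.png",np.vstack([cv2.resize(a,None,fx=2,fy=2) for a in (im,s)])[:,:,::-1])
E
```

```text
(no output)
```

View pics/c2.png

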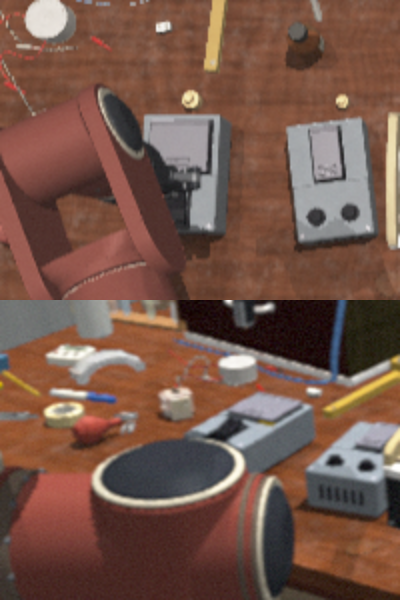

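The scene view now shows the battery module clear of the arm, at about scene (160–215, 350–400 in the collage). The gripper is about above it. I overlay the predicted geometry on the scene image to check it.

```bash
cat > ov.py <<'E'
import sys
from h import *
x,y,w=.5385,.388,.025
M=lambda a,b,z:np.array([x+a*np.cos(w)-b*np.sin(w),y+a*np.sin(w)+b*np.cos(w),z])
if __name__=="__main__":
    x0,y0,s=145,180,6
    im=cv2.resize(ctrl.get_image("scene")[y0:y0+75,x0:x0+85],None,fx=s,fy=s,interpolation=cv2.INTER_CUBIC)
    pr=lambda X:tuple(int((q-o+.5)*s) for q,o in zip(pix("scene",X),(x0,y0)))
    for P,c in(([(-.085,-.055,.06),(-.085,.055,.06),(.085,.055,.06),(.085,-.055,.06)],(255,0,0)),([(0,-.042,.068),(0,.042,.068),(.073,.042,.068),(.073,-.042,.068)],(0,255,0))):
        cv2.polylines(im,[np.array([pr(M(*p)) for p in P])],True,c,1)
    for p in((-.035,0,.072),(.012,0,.068)): cv2.circle(im,pr(M(*p)),3,(255,255,0),1)
    cv2.imwrite(sys.argv[1],im[:,:,::-1])
    print(M(-.035,0,.072),M(.012,0,.068))
E
python3 ov.py pics/o1.png
```

```text
[0.50351094 0.38712509 0.072     ] [0.55049625 0.38829997 0.068     ]
```

View pics/o1.png

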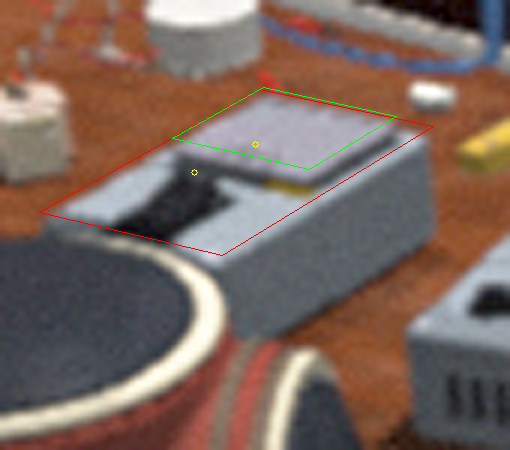

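The overlay agrees to within about 2 px (3–4 mm), which is good enough for pressing. Next I move over the rocker and descend.

```bash
python3 -m creep '[[255,8,-55,0,0],[255,8,-55,20,0],[255,8,-55,60,0],[255,8,-55,100,0],[255,8,-55,130,0],[255,8,-55,145,0],[255,8,-55,145,0],[255,8,-55,145,0]]'; python3 d.py .5035 .387 .066
```

```text
t: 3.42
tool_pos: [0.5024, 0.3837, 0.0868]
tool_rot: [3.141, 0.038, -0.0]
contact_force: [-1.4, 0.3, 0.8]
opening: -0.0002
t 3.4167 pos [0.5024 0.3837 0.0868] open -0.000216072057000837 F [-1.4  0.3  0.8]
shift mm [ 1.2 -3.3 20.8] yaw 0.024 M [[1.0, 0.024, -0.0], [0.024, -1.0, -0.0], [-0.0, 0.0, -1.0]]
```

```bash
python3 -m creep '[[255,1,-2,5,0],[255,1,-2,10,0],[255,1,-2,12,0],[255,1,-2,14,0],[255,1,-2,16,0],[255,1,-2,16,0]]'; python3 -m creep '[[255,0,0,2,0],[255,0,0,4,0],[255,0,0,4,0],[255,0,0,4,0]]'
```

```text
t: 3.92
tool_pos: [0.504, 0.3867, 0.0712]
tool_rot: [-3.14, -0.039, -0.003]
contact_force: [2.6, 0.2, 2.2]
opening: -0.0003
t: 4.25
tool_pos: [0.5029, 0.3863, 0.0661]
tool_rot: [3.141, 0.039, -0.001]
contact_force: [1.4, -0.1, 0.9]
opening: -0.0001
```

```bash
python3 -m creep '[[255,0,0,1,0],[255,0,0,2,0],[255,0,0,2,0],[255,0,0,2,0]]'
```

```text
t: 4.58
tool_pos: [0.5029, 0.3864, 0.0659]
tool_rot: [3.141, 0.039, -0.001]
contact_force: [-2.8, -2.7, 10.1]
opening: 0.0002
```

The tool is on the hard stop: z = 65.9 mm with 10 N. I press a touch more, rise, and look.

```bash
python3 -m creep '[[255,0,0,1,0],[255,0,0,2,0],[255,0,0,2,0]]';python3 -m creep '[[255,0,0,-15,0],[255,0,0,-45,0],[255,0,0,-45,0],[255,0,0,-45,0]]'; python3 ov.py pics/o2.png;  python3 d.py .5505 .3883 .08
```

```text
t: 4.83
tool_pos: [0.503, 0.3865, 0.0658]
tool_rot: [3.14, 0.039, -0.002]
contact_force: [-6.8, -3.6, 18.3]
opening: -0.0001
t: 5.17
tool_pos: [0.5039, 0.3871, 0.1095]
tool_rot: [-3.139, -0.039, -0.005]
contact_force: [-0.4, 0.0, -1.0]
opening: -0.0001
[0.50351094 0.38712509 0.072     ] [0.55049625 0.38829997 0.068     ]
t 5.2167 pos [0.5029 0.3865 0.1076] open 6.528827836848186e-05 F [0.6 0.2 0.1]
shift mm [47.6 -0.6 27.6] yaw 0.025 M [[1.0, 0.025, 0.0], [0.025, -1.0, 0.0], [0.0, -0.0, -1.0]]
```

View pics/o2.png

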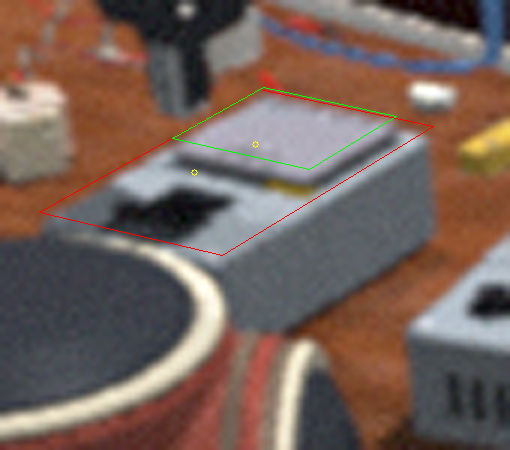

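The rocker has flipped: in the crop its hatch end near (195,190) is now down and its front end is up. Next is the hatch.

```bash
python3 -m creep '[[255,30,-1,0,0],[255,48,-1,0,0],[255,48,-1,15,0],[255,48,-1,28,0],[255,48,-1,34,0],[255,48,-1,37,0],[255,48,-1,37,0]]'; python3 -m creep '[[255,0,0,2,0],[255,0,0,4,0],[255,0,0,6,0],[255,0,0,6,0],[255,0,0,6,0]]'
```

```text
t: 5.8
tool_pos: [0.5487, 0.3878, 0.068]
tool_rot: [3.139, 0.04, -0.007]
contact_force: [-2.7, -1.3, 3.2]
opening: -0.0
t: 6.22
tool_pos: [0.5508, 0.3889, 0.0647]
tool_rot: [-3.141, -0.039, 0.0]
contact_force: [-3.2, -0.0, 3.7]
opening: -0.0001
```

```bash
python3 -m creep '[[255,0,0,1,0],[255,0,0,2,0],[255,0,0,3,0],[255,0,0,3,0],[255,0,0,3,0]]'
```

```text
t: 6.63
tool_pos: [0.5511, 0.389, 0.0631]
tool_rot: [-3.141, -0.039, 0.0]
contact_force: [-6.3, -1.6, 10.4]
opening: 0.0
```

The force is 10 N at the stop, about 5 mm down. Now I retract quickly, up and forward, away from the hatch.

```bash
python3 -m creep '[[255,0,0,-40,0],[255,-10,0,-80,0],[255,-30,0,-120,0],[255,-60,0,-150,0],[255,-60,0,-160,0],[255,-60,0,-160,0],[255,-60,0,-160,0],[255,-60,0,-160,0],[255,-60,0,-160,0],[255,-60,0,-160,0],[255,-60,0,-160,0],[255,-60,0,-160,0]]'; python3 -m creep '[[255,0,0,0,0],[255,0,0,0,0],[255,0,0,0,0],[255,0,0,0,0],[255,0,0,0,0],[255,0,0,0,0]]'; python3 ov.py pics/o3.png
```

```text
t: 7.63
tool_pos: [0.491, 0.3867, 0.22]
tool_rot: [3.14, 0.038, -0.002]
contact_force: [-0.7, 0.3, 0.0]
opening: 0.0001
t: 8.13
tool_pos: [0.491, 0.3871, 0.2214]
tool_rot: [-3.141, -0.039, -0.0]
contact_force: [0.5, 0.2, -0.2]
opening: 0.0001
[0.50351094 0.38712509 0.072     ] [0.55049625 0.38829997 0.068     ]
```

View pics/o3.png

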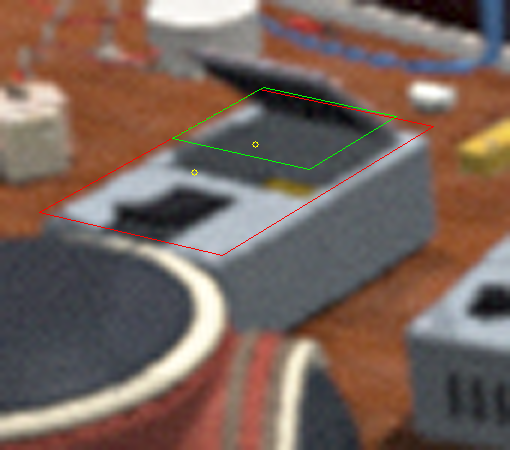

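The hatch stands open, with its free edge near (205,60) in the crop. The rocker is still off and the tool is well clear.

```bash
python3 -c "
from station import ctrl
print(ctrl.finish_job())"
```

```text
the job is handed in; nothing more can be done
None
```

The battery module is ready for new cells: the rocker is switched off and the hatch has popped open. I handed the job in at about 8 s of robot time.

- **Rocker:** I pressed the raised end down to its hard stop, at z about 66 mm with 18 N. The picture afterwards showed the hatch end down and the front end up.
- **Hatch:** I pressed the free edge once, about 5 mm to its firm stop with about 10 N, then pulled straight up. The last picture shows the hatch standing open, the rocker still off and the fingers clear, with contact force near 0.
- **Disagreement:** the position taken from the top camera was about 2 px (3–4 mm) off in the scene camera. That was within what the presses could tolerate, and the contact heights matched what was expected.
- **Not checked:** I took no closing picture of the fuse hatch or the loose things. The tool made its only contacts on the rocker and the battery hatch.

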